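# Hold the grinding ball's tray over the light box

### The job

One of the two metal sample trays has a loose ball in its pocket, the other a flat pellet. Pick up the tray with the ball by its square post, carry it level and smoothly so that the ball never leaves its pocket, and finish while still holding it, level and still, with the pocket centred about 10 cm above the round window of the light box. Do not put it down or let go, and leave the other tray and everything else on the bench where they are.

Things in the scene. Friction and masses are not known exactly. Their poses are not given: they have to be found in the camera images.
- tray_a: aluminium sample tray, one of two alike, 0.2 kg: flat plate 130 x 70 mm, 5 mm thick, on the bench. Near one end stands the post (handle), near the other is the round sample pocket. Origin at the centre of its underside; x runs along its length from post to pocket, z up. Post axis at x = -43 mm, pocket centre at x = +32 mm, both at y = 0.
- tray_a_post (a point): centre of tray_a's square post, 24 x 24 mm, 48 mm tall from the plate up; the point is half-way up, 29 mm above the tray's underside, with the post's top 24 mm higher; grasp here, faces square to the tray's x and y; axes as the tray's
- tray_a_pocket (a point): centre of the pocket floor of tray_a, 5 mm above the tray's underside, 75 mm from the post along the tray's +x; inner diameter 52 mm, bounded by a rim only 3 mm high and 3 mm wide; axes as the tray's
- tray_b: aluminium sample tray, one of two alike, 0.2 kg: flat plate 130 x 70 mm, 5 mm thick, on the bench. Near one end stands the post (handle), near the other is the round sample pocket. Origin at the centre of its underside; x runs along its length from post to pocket, z up. Post axis at x = -43 mm, pocket centre at x = +32 mm, both at y = 0.
- tray_b_post (a point): centre of tray_b's square post, 24 x 24 mm, 48 mm tall from the plate up; the point is half-way up, 29 mm above the tray's underside, with the post's top 24 mm higher; grasp here, faces square to the tray's x and y; axes as the tray's
- tray_b_pocket (a point): centre of the pocket floor of tray_b, 5 mm above the tray's underside, 75 mm from the post along the tray's +x; inner diameter 52 mm, bounded by a rim only 3 mm high and 3 mm wide; axes as the tray's
- ball_center (a point): centre of the loose dark grey ceramic grinding ball, 30 mm diameter, 45 g, that rolls freely inside the pocket of one of the trays (either one); it rolls over the 3 mm rim if the tray is tipped or jerked too far. Its orientation means nothing.
- pellet_center (a point): centre of the dark grey ceramic pellet, a flat-topped disc 30 mm in diameter and 10 mm high, which lies loose in the pocket of the other tray
- lightbox: grey square light box, 140 x 140 mm, 22 mm high, fixed to the bench, with a round white window on top; origin at the centre of its underside
- window (a point): centre of the light box's round white window (90 mm diameter), on its upper face, 25 mm above the bench; z up
- vial: bystander: clear vial with a cap, 26 mm diameter, 50 mm tall; origin under its centre
- jar: bystander: small amber jar, 32 mm diameter, 45 mm tall; origin under its centre
- timer: bystander: bench timer, 50 x 65 x 28 mm; origin under its centre
- beaker: bystander: glass beaker, 70 mm diameter, 90 mm tall; origin under its centre
- flask: bystander: conical glass flask, 80 mm across its base, 125 mm tall; origin under its centre
- notes: bystander: pad of note paper, 75 x 100 x 12 mm; origin under its centre
- rack: bystander: fixed rack of capped tubes, 90 x 160 mm, 90 mm tall; origin under its centre
There are look-alikes about, which are no part of the job. Leave any green or purple look-alike of the tray_b alone.

How it is judged:
By the outcome, as a careful person would: the job done as asked, in the order asked, and still so for the second after the job is handed in, while the arm keeps its last pose, push and grip.
It also fails if it takes over 43 s, if anything falls off the work surface, if the arm or the gripper's body presses on something with over 40 N, if the wrist force passes 120 N, or if a joint passes its speed limit or range.

### The arm

A 7-joint arm with a two-finger parallel gripper is mounted at the origin on the work surface. World frame = base frame: x ahead of the robot, y to its left, z up, the work surface at z = 0. Lengths are in m, angles in rad, forces in N, time in s.
With the tool pointing down it reaches from about 0.4 to 0.9 m from the base axis. Payload 5.5 kg.
Tool frame: the origin (TCP) lies midway between the tips of the shut fingers; the grasp point (between the pads) lies 19 mm behind it (manip.grip_depth is the distance from the TCP to the grasp point, in m); z points along the fingers, x is the direction in which the jaws open and shut, and the axes are right-handed (so a half turn about z gives the same grasp; the last joint's range is limited). The gripper opens to 92 mm and grips with 3 to 60 N. Pads are 19 mm wide; open, the fingers measure 130 mm over their backs; the gripper's body (75 mm by 190 mm) begins 47 mm behind the grasp point.
Start: joints at [-0.87, 0.501, -0.427, 1.55, 0.221, 1.138, -0.21], TCP at [0.276, 0.589, 0.227] pointing down, gripper open.
Joint ranges: [-2.88, 2.88], [-0.31, 2.03], [-1.54, 1.56], [0.2, 2.42], [-1.41, 4.55], [0.19, 2.02], [-2.57, 2.57]. Speed limits (rad/s): [2.57, 2.57, 3.14, 3.14, 3.14, 3.14, 3.14].

### API

Orientations are given as a unit quaternion [x, y, z, w].
In Python, from bench import manip, effector, viewer gives the robot as it stands. Calls block until the motion is done:
- manip.move_pose(position, orientation): joint-space move of the TCP to a pose.
- manip.servo_line(position, ori=None, vel=0.15): straight line of the TCP; ori=None keeps the orientation; vel is the mean speed in m/s.
- manip.movej(angles): joint-space move.
- effector.open_jaws() and effector.close(f_grip=None): open the fingers fully, or close them until they stop; f_grip is the grip in N (None keeps the last).
- manip.sleep(seconds).
- manip.solve_ik(position, orientation): joint angles nearest the present ones, or None.
- viewer.get_image(name): name is "scene" or "side" or "wrist"; returns the picture (384x512x3 uint8, red, green, blue); there is no depth.
- viewer.get_calibration(name): a dict with "vfov" (degrees; the focal length in pixels is half the picture's height over the tangent of half this angle, whatever the lens; pixels are square), "cx", "cy" (the principal point, pixels), "eye" and "attitude" of the camera in the world. Camera axes: x right, y down, z forward; pixel columns grow to the right and rows downward; lengths in m; the calibration is good to about 2 mm. A picture is of the moment at which its call begins: read the wrist's pose just before it. get_calibration takes no time and is no camera call; for the wrist camera it gives the pose at the moment of the call.
A pose or a line that the arm cannot do raises manip.PlanningError and nothing moves.
- manip.hand_in(): hands the job in, once; it reports no verdict.
Readings, each from a call of its own:
- manip.current_clock(): time.
- manip.current_q(): joint angles.
- manip.current_joint_velocities(): joint speeds.
- manip.current_tau(): joint torques, N m.
- manip.current_tool_pos(): TCP position.
- manip.current_tcp_rot(): TCP orientation.
- manip.current_force(): force on the tool from outside, world axes, zero at the start.
- manip.current_wrist_torque(): the same for the moment, N m.
- manip.current_finger_gap(): finger opening in m.
Only numpy, scipy, OpenCV 4.12 (cv2) and the standard library are available. Lean on these libraries where they do the work, as an engineer would, in place of code of your own. Each camera call takes 0.05 s, during which the arm holds its last target.

## Working session

There is one attempt and no reset: what is moved stays moved. The work goes in short steps, each a Python script; the robot and the scene stay as the last script left them, time stands still between calls to the robot, and variables do not carry over. Pictures are saved under pics/ and viewed, and the job is handed in when it is done.

```bash
mkdir -p pics; ls
python3 - <<'E'
from bench import manip, effector, viewer
import cv2
for n in ["scene","side","wrist"]:
    c=viewer.get_calibration(n); print(n,c)
    im=viewer.get_image(n); cv2.imwrite(f"pics/{n}0.png",cv2.cvtColor(im,cv2.COLOR_RGB2BGR))
print(manip.current_clock(), manip.current_tcp_rot(), manip.grip_depth)
E
```

```text
pics
scene {'vfov': 42.526177199085076, 'cx': 252.91009576735732, 'cy': 193.24126691490363, 'eye': array([1.48049158, 0.02036437, 0.8581053 ]), 'attitude': array([ 0.64712214,  0.63696501, -0.28471966, -0.30731617])}
side {'vfov': 51.361389128216395, 'cx': 251.525891463643, 'cy': 188.3564814613388, 'eye': array([ 0.5267005 , -0.77597941,  0.65818539]), 'attitude': array([ 0.89008344, -0.0178793 , -0.00290446, -0.45543755])}
wrist {'vfov': 62.601966156532306, 'cx': 253.3831687603878, 'cy': 191.03477555428833, 'eye': array([0.20138133, 0.62271936, 0.38406463]), 'attitude': array([0.83337994, 0.53088024, 0.08168556, 0.13027479])}
0.15 [ 8.43767203e-01  5.36708826e-01 -6.33464456e-04  3.77115638e-04] 0.0188
```

View pics/scene0.png

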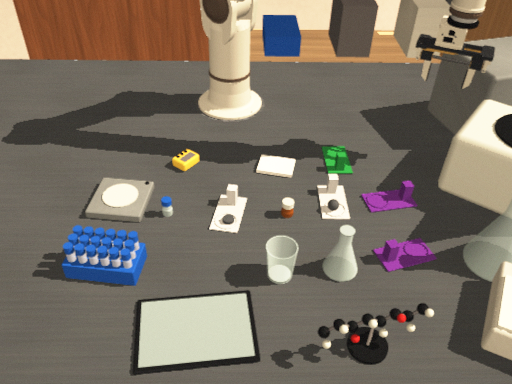

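View pics/side0.png

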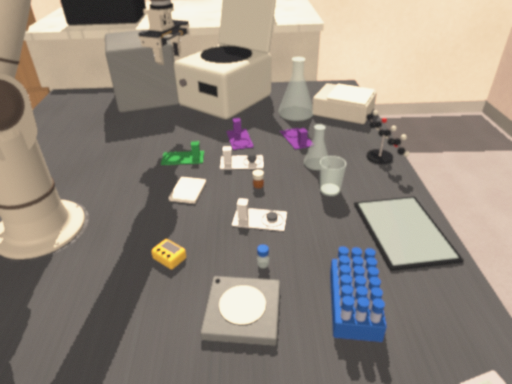

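View pics/wrist0.png

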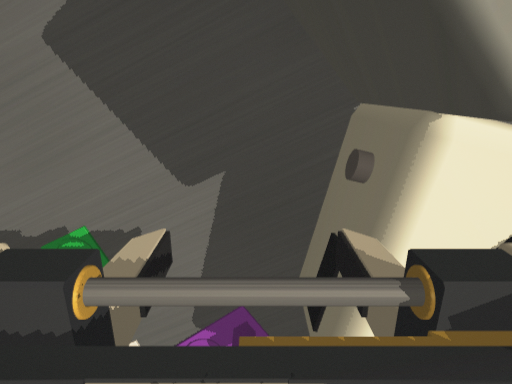

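The scene camera shows two metal trays, at about (229,208) and (333,198). The side camera shows them at (260,217) and (242,160). I'm ruling out the green tray (337,160) and the purple ones (390,200) and (404,253) as look-alikes. Next I'll enlarge both metal trays.

```bash
cat > h.py <<'E'
import numpy as np, cv2
from scipy.spatial.transform import Rotation as R
def pix2world(c,u,v,z):
    f=192/np.tan(np.radians(c['vfov']/2)); d=np.array([(u-c['cx'])/f,(v-c['cy'])/f,1])
    d=R.from_quat(c['attitude']).apply(d); return c['eye']+d*(z-c['eye'][2])/d[2]
def proj(c,p):
    f=192/np.tan(np.radians(c['vfov']/2)); q=R.from_quat(c['attitude']).inv().apply(np.asarray(p)-c['eye'])
    return q[...,:2]/q[...,2:]*f+[c['cx'],c['cy']]
E
python3 - <<'E'
import cv2,numpy as np
def crop(n,x,y,w,h,s): 
    im=cv2.imread(f"pics/{n}0.png")[y:y+h,x:x+w]; return cv2.resize(im,None,fx=s,fy=s,interpolation=cv2.INTER_CUBIC)
a=np.hstack([crop("scene",200,175,60,70,6.5),crop("scene",305,165,60,70,6.5)])
cv2.imwrite("pics/cs.png",a)
b=np.vstack([crop("side",210,140,100,42,7),crop("side",215,193,100,42,7)])
cv2.imwrite("pics/cd.png",b)
E
```

```text
(no output)
```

View pics/cs.png

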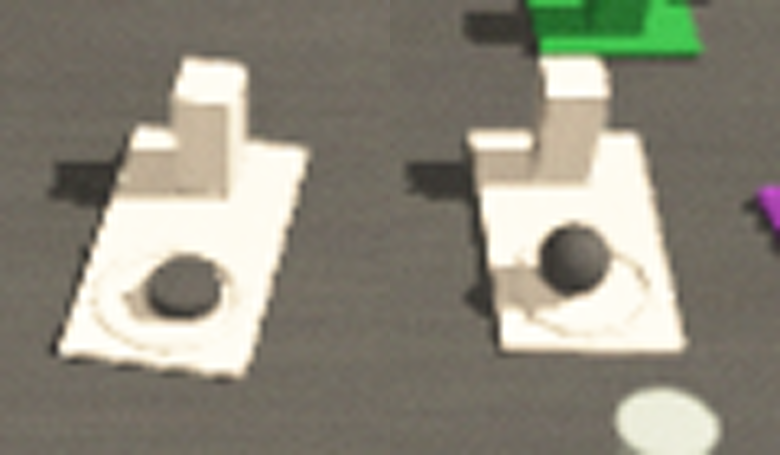

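View pics/cd.png

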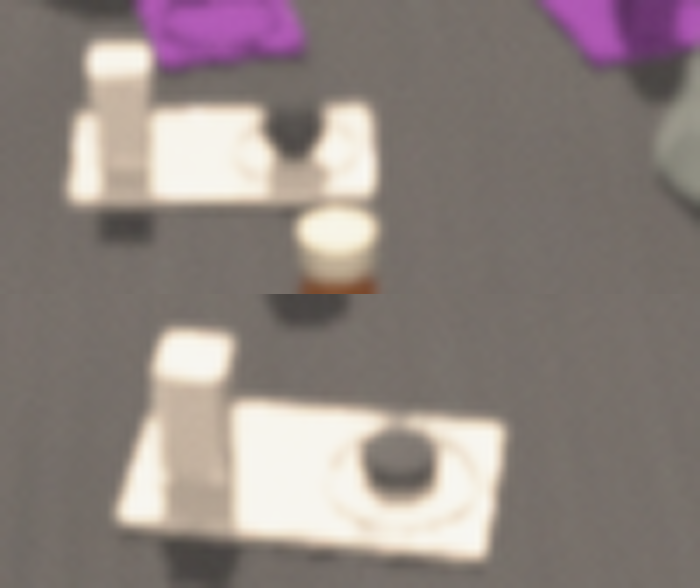

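The right-hand tray in the scene image (ball at (333,205)) holds a full, shaded sphere, and the side view at (252,158) agrees. The other tray, at (228,219), holds a flat-topped disc. So the ball tray is scene (333,198), side (242,160). I'll fit its pose and the window's position from both cameras.

```bash
cat > fit.py <<'E'
from bench import manip, effector, viewer
from h import *
from scipy.optimize import least_squares
cs,cd=viewer.get_calibration("scene"),viewer.get_calibration("side")
S=lambda x,y:(305+(x-390+.5)/6.5-.5,165+(y+.5)/6.5-.5)
D=lambda x,y:(210+(x+.5)/7-.5,140+(y+.5)/7-.5)
# local corners: plate (-x,+y),( -x,-y),(+x,-y),(+x,+y)
P=[(-.065,.035,.005),(-.065,-.035,.005),(.065,-.035,.005),(.065,.035,.005)]
T=[(-.055,.012,.053),(-.055,-.012,.053),(-.031,-.012,.053),(-.031,.012,.053)]
# scene: camera looks toward -x; image right=+y
sp=[S(638,133),S(470,133),S(500,350),S(686,350)]
st=[S(603,58),S(540,58),S(543,98),S(608,98)]
dp=[D(78,108),D(68,203),D(377,203),D(373,105)]
dt=[D(90,43),D(87,75),D(150,75),D(153,43)]
L=np.array(P+T)
def f(p,ret=False,w=(1,1)):
    W=R.from_euler('z',p[2]).apply(L)+[p[0],p[1],0]
    return np.r_[w[0]*(proj(cs,W)-np.array(sp+st)).ravel(),w[1]*(proj(cd,W)-np.array(dp+dt)).ravel()]
for w in [(1,1),(1,0),(0,1)]:
    r=least_squares(f,[.55,.2,0],kwargs=dict(w=w)); print(w,r.x,np.degrees(r.x[2])); 
    if w==(1,1): print(f(r.x).round(1).reshape(-1,8)); best=r.x
for n in ["scene","side"]:
    c=viewer.get_calibration(n)
    im=cv2.imread(f"pics/{n}0.png"); 
    g=im.min(2)
    x,y,ww,h=(90,175,65,50) if n=="scene" else (200,275,85,70)
    m=np.zeros_like(g); m[y:y+h,x:x+ww]=(g[y:y+h,x:x+ww]>195)
    k,lab,stt,cen=cv2.connectedComponentsWithStats(m); i=1+np.argmax(stt[1:,4])
    ys,xs=np.nonzero(lab==i)
    # back-project all pixels: centroid in plane, area
    pts=np.array([pix2world(c,u,v,.025) for u,v in zip(xs,ys)])
    mn,mx=pts.min(0),pts.max(0); (cc,rr)=cv2.minEnclosingCircle(pts[:,:2].astype(np.float32))
    print(n,"window",cen[i],stt[i],"circle",cc,2*rr,"bbox mid",(mn+mx)/2,mx-mn)
for nm,u,v in [("flask",341,270),("jar",287,214),("vial",167,213),("beaker",281,278),("timer",186,162),("green",338,160)]:
    print(nm,pix2world(cs,u,v,0).round(3))
E
python3 fit.py
```

```text
(1, 1) [ 0.51274119  0.27486979 -0.02944835] -1.6872658949369017
[[-0.4  0.5 -0.1 -0.   0.2 -0.7 -0.8 -0.2]
 [-0.6  0.3  0.1  0.1  0.6 -0.4 -0.2 -0.2]
 [ 0.6  0.6  0.6 -0.9 -0.5 -1.7 -0.4  0.3]
 [ 0.7  0.2  0.6 -0.4 -0.4 -0.5 -0.5  0.1]]
(1, 0) [ 0.51314018  0.27530433 -0.02489147] -1.4261762960510196
(0, 1) [ 0.51246227  0.27258813 -0.0429758 ] -2.462332000879462
scene window [119.89130435 194.82453416] [102 184  36  23 644] circle (0.5103817582130432, -0.2765122950077057) 0.09303504973649979 bbox mid [ 0.51087345 -0.27670931  0.025     ] [8.66761888e-02 8.88267577e-02 2.22044605e-16]
side window [241.94420904 303.99152542] [ 219  285   47   39 1416] circle (0.5091675519943237, -0.2775600552558899) 0.09118205308914185 bbox mid [ 0.50922122 -0.27758732  0.025     ] [8.98190999e-02 9.03526715e-02 2.22044605e-16]
flask [ 0.745  0.26  -0.   ]
jar [0.557 0.152 0.   ]
vial [ 0.553 -0.154  0.   ]
beaker [0.767 0.122 0.   ]
timer [ 0.337 -0.122  0.   ]
green [ 0.326  0.32  -0.   ]
```

Both cameras agree on the tray: post near (0.470, 0.276), yaw about −2°, plate at bench height. The window is at (0.510, −0.277) with a measured diameter of 0.090 m, against 0.090 m given. I'll grasp with the jaws along the tray's y, because opening along x would hit the ball. First I'll check IK for both wrist flips.

```bash
cat >> h.py <<'E'
def ori(yaw,s=1):
    # jaw along tray y (sign s), tool z down
    x=s*np.array([-np.sin(yaw),np.cos(yaw),0]); z=np.array([0,0,-1.]); 
    return R.from_matrix(np.c_[x,np.cross(z,x),z]).as_quat()
E
python3 - <<'E'
from bench import manip, effector, viewer
from h import *
Rt=R.from_quat(manip.current_tcp_rot()); c=viewer.get_calibration("wrist")
off=Rt.inv().apply(c['eye']-manip.current_tool_pos()); print("cam in tool",off.round(3),"fwd",Rt.inv().apply(R.from_quat(c['attitude']).apply([0,0,1])).round(3))
for s in (1,-1):
    o=ori(-.03,s); print(s,"cam off world",R.from_quat(o).apply(off).round(3))
    for p in [(.47,.276,.2),(.47,.276,.013),(.47,.276,.13),(.43,0,.13),(.435,-.277,.13)]:
        q=manip.solve_ik(p,o); print(p,None if q is None else np.round(q,2))
E
```

```text
cam in tool [-0.    -0.082 -0.158] fwd [-0.     0.304  0.953]
1 cam off world [-0.082  0.002  0.158]
(0.47, 0.276, 0.2) [-0.22  0.34 -0.44  1.84  0.17  0.99  0.81]
(0.47, 0.276, 0.013) [-0.29  0.62 -0.37  1.95  0.36  0.64  0.65]
(0.47, 0.276, 0.13) [-0.24  0.44 -0.43  1.9   0.23  0.85  0.76]
(0.43, 0, 0.13) [ 0.08  0.23 -0.16  2.17  0.05  0.75  1.43]
(0.435, -0.277, 0.13) [ 0.24  0.37  0.33  1.99 -0.16  0.81  2.2 ]
-1 cam off world [ 0.082 -0.002  0.158]
(0.47, 0.276, 0.2) [-0.72  0.31  0.17  1.86 -0.06  0.97 -2.12]
(0.47, 0.276, 0.013) [-0.72  0.6   0.18  1.96 -0.18  0.6  -2.03]
(0.47, 0.276, 0.13) [-0.73  0.41  0.19  1.92 -0.1   0.83 -2.09]
(0.43, 0, 0.13) [-0.32  0.22  0.29  2.19 -0.09  0.74 -1.57]
(0.435, -0.277, 0.13) [-0.1   0.45  0.76  2.   -0.41  0.85 -0.71]
```

Run:
```python
from bench import manip, effector, viewer
from h import *
manip.move_pose([.46,.276,.16],ori(-.03,-1))
c=viewer.get_calibration("wrist"); im=viewer.get_image("wrist")
cv2.imwrite("pics/w1.png",cv2.cvtColor(im,cv2.COLOR_RGB2BGR))
import pickle; pickle.dump(c,open("w1.pkl","wb"))
print(manip.current_clock(),manip.current_tool_pos(),manip.current_q().round(2))
a,b,d=.5127,.2749,-.029
L=np.array([(-.065,.035,.005),(-.065,-.035,.005),(.065,-.035,.005),(.065,.035,.005),(-.055,.012,.053),(-.055,-.012,.053),(-.031,-.012,.053),(-.031,.012,.053),(.032,0,.005)])
print(proj(c,R.from_euler('z',d).apply(L)+[a,b,0]).round(1))
```

```text
1.8667 [0.45971964 0.27710651 0.1600933 ] [-0.74  0.35  0.18  1.92 -0.08  0.88 -2.12]
[[219.4 186.9]
 [286.9 187. ]
 [291.8  50.7]
 [215.1  50.5]
 [239.6 191.9]
 [266.7 191.9]
 [267.2 165.4]
 [239.2 165.3]
 [253.4  88.6]]
```

View pics/w1.png

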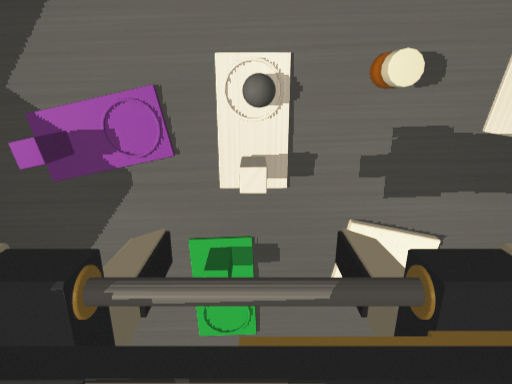

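The wrist view shows the ball at (259,90), the plate spanning (216,52) to (288,188) and the post top at (253,180). That is within about 1–2 px of the prediction. I'll refine it from an enlarged crop.

```bash
python3 -c "
import cv2
im=cv2.imread('pics/w1.png')[40:200,205:300]; cv2.imwrite('pics/w1c.png',cv2.resize(im,None,fx=3.7,fy=3.7,interpolation=cv2.INTER_CUBIC))"
```

```text
(no output)
```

View pics/w1c.png

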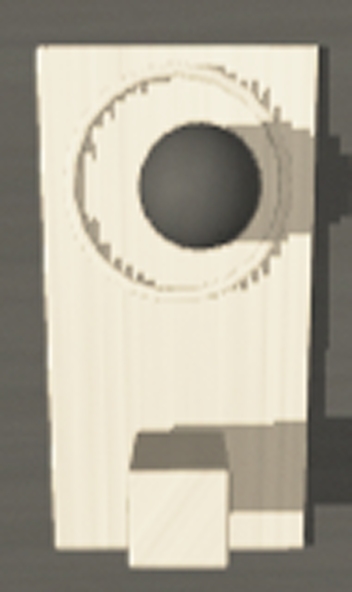

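```bash
cat > fitw.py <<'E'
from h import *
import pickle
from scipy.optimize import least_squares
c=pickle.load(open("w1.pkl","rb"))
W=lambda x,y:(205+(x+.5)/3.7-.5,40+(y+.5)/3.7-.5)
L=np.array([(-.065,.035,.005),(-.065,-.035,.005),(.065,-.035,.005),(.065,.035,.005),(-.055,.012,.053),(-.055,-.012,.053),(-.031,-.012,.053),(-.031,.012,.053)])
O=np.array([W(56,547),W(304,547),W(319,46),W(37,46),W(130,567),W(227,567),W(227,470),W(130,470)])
f=lambda p:(proj(c,R.from_euler('z',p[2]).apply(L)+[p[0],p[1],0])-O).ravel()
r=least_squares(f,[.51,.275,0]); print(r.x,f(r.x).round(1)); a=r.x
print("post",a[:2]-.043*np.array([np.cos(a[2]),np.sin(a[2])]))
E
python3 fitw.py
```

```text
[ 0.51169374  0.27529964 -0.02474568] [-0.4  0.5 -0.   0.4  0.2 -0.3 -0.2 -0.2 -0.4  0.2  0.6  0.1  0.9 -0.2
 -0.8 -0.2]
post [0.46870691 0.2763636 ]
```

The wrist fit agrees within about 1 mm: post at (0.469, 0.276), yaw −1.5°. Descending and gripping now.

Run:
```python
from bench import manip, effector, viewer
from h import *
o=ori(-.026,-1)
manip.servo_line([.469,.2763,.07],o,vel=.1)
manip.servo_line([.469,.2763,.012],o,vel=.05)
print(manip.current_tool_pos(),manip.current_force())
effector.close(f_grip=55)
print(manip.current_finger_gap(),manip.current_force(),manip.current_wrist_torque(),manip.current_clock())
im=viewer.get_image("wrist"); cv2.imwrite("pics/w2.png",cv2.cvtColor(im,cv2.COLOR_RGB2BGR))
```

```text
[0.46927575 0.27647361 0.01233375] [-1.07307365  0.42828492  0.25284567]
0.023448112953078172 [-0.3653074  -0.050741   -0.03302244] [0.05458574 0.17399024 0.00496305] 5.2917
```

View pics/w2.png

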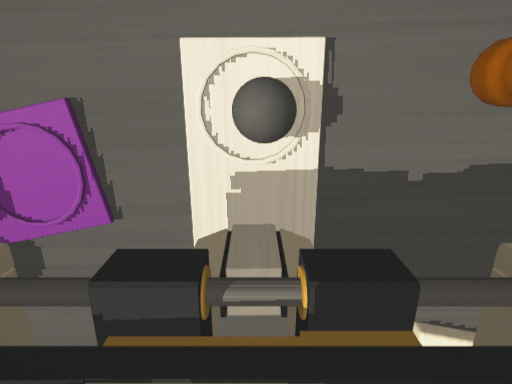

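The post is held (gap 23.4 mm against a 24 mm post) and the ball is inside the rim at (264,110). I'll lift slowly and check for sag.

Run:
```python
from bench import manip, effector, viewer
from h import *
p=manip.current_tool_pos(); 
manip.servo_line([.469,.2763,.040],None,vel=.02)
print(manip.current_force(),manip.current_wrist_torque(),manip.current_finger_gap())
ims=[viewer.get_image(n) for n in ("wrist","side")]
print(manip.current_clock(),manip.current_tool_pos(),R.from_quat(manip.current_tcp_rot()).as_matrix()[:,2])
a,b=[cv2.cvtColor(i,cv2.COLOR_RGB2BGR) for i in ims]
b=cv2.resize(b[110:206,180:308],(512,384),interpolation=cv2.INTER_CUBIC)
cv2.imwrite("pics/l1.png",cv2.resize(np.hstack([a[:300],b[:300]]),(800,234)))
cv2.imwrite("pics/l1w.png",a)
```

```text
[-0.58668194 -0.25544547 -2.28941763] [ 0.02554304  0.29036546 -0.00440938] 0.02395362281730195
6.9917 [0.46887    0.276246   0.03985813] [-2.79333996e-04 -1.48090460e-04 -9.99999950e-01]
```

View pics/l1.png

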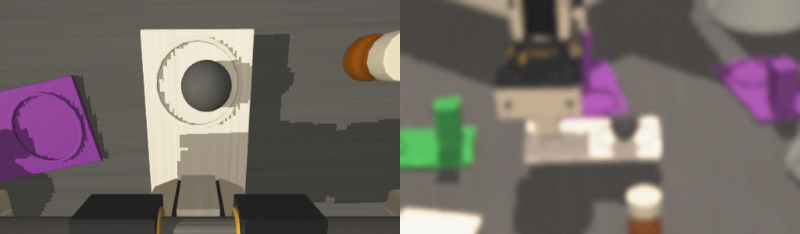

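No sag: the plate's far edge is unchanged at wrist row 38, the measured weight of 2.3 N fits the tray plus ball, and the ball is still in its pocket. Lifting to carry height and moving across slowly.

Run:
```python
from bench import manip, effector, viewer
from h import *
manip.servo_line([.469,.2763,.132],None,vel=.04)
print(manip.current_clock(),manip.current_force())
manip.servo_line([.4348,-.2752,.132],None,vel=.07)
manip.sleep(.5)
cal={n:viewer.get_calibration(n) for n in ("wrist","scene","side")}
import pickle; pickle.dump(cal,open("cal.pkl","wb"))
for n in cal: cv2.imwrite(f"pics/f_{n}.png",cv2.cvtColor(viewer.get_image(n),cv2.COLOR_RGB2BGR))
print(manip.current_clock(),manip.current_tool_pos(),R.from_quat(manip.current_tcp_rot()).as_matrix().round(4),manip.current_force())
s=cv2.imread("pics/f_scene.png")[120:245,60:200]; d=cv2.imread("pics/f_side.png")[190:350,160:330]
cv2.imwrite("pics/f_c.png",np.hstack([cv2.resize(s,(400,357),interpolation=2),cv2.resize(d,(379,357),interpolation=2)]))
```

```text
9.4417 [ 0.69230477  0.11024983 -3.62016337]
18.1333 [ 0.43480867 -0.27522451  0.13201984] [[-0.026  -0.9997  0.    ]
 [-0.9997  0.026  -0.    ]
 [ 0.     -0.     -1.    ]] [-0.25655023 -0.04330075 -2.47801426]
```

View pics/f_c.png

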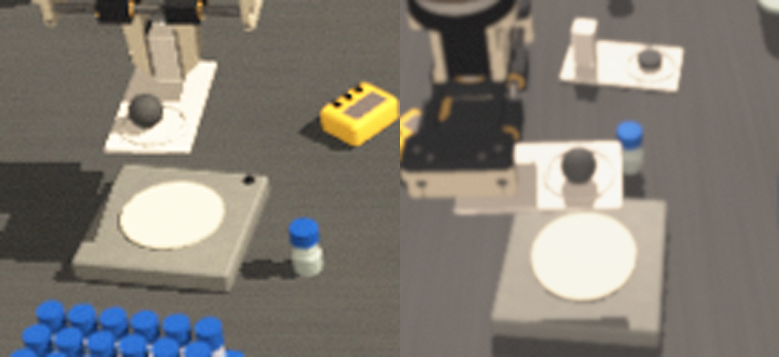

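View pics/f_wrist.png

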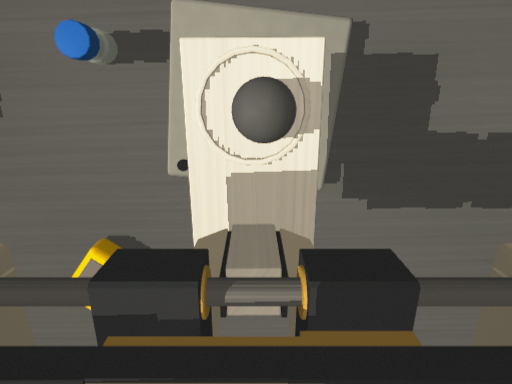

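View pics/f_scene.png

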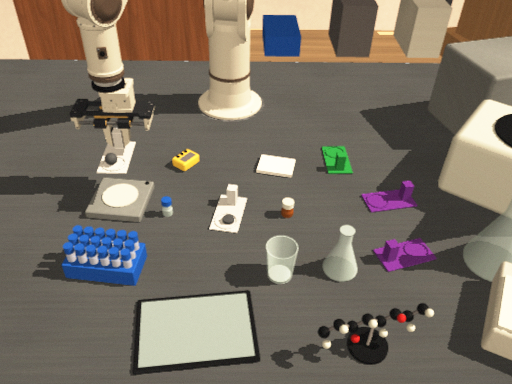

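Run:
```python
from h import *
import pickle
c=pickle.load(open("cal.pkl","rb"))
P=[(.5098,-.2771,.125),(.4998,-.2421,.125),(.4998,-.3121,.125)]
t=np.array([.4348,-.2752,0]);L=np.array([(.032,0,.125),(.065,-.035,.125),(.065,.035,.125)])+[.043,0,0]
W=R.from_euler('z',-.026).apply(L)+t
for n,(x,y,s) in dict(scene=(60,120,400/140),side=(160,190,379/170)).items():
    q=proj(c[n],W); print(n,q.round(1),((q-[x,y]+.5)*s-.5).round(0))
print(pix2world(c['scene'],113.2,164.2,.125),pix2world(c['side'],240.3,268.5,.125),pix2world(c['wrist'],252.5,104.5,.125))
```

```text
scene [[113.5 163.3]
 [ 95.8 171.4]
 [125.3 171.9]] [[154. 125.]
 [103. 148.]
 [187. 149.]]
side [[240.4 267.1]
 [259.1 281.9]
 [258.4 252.8]] [[180. 172.]
 [222. 206.]
 [220. 141.]]
[ 0.51335749 -0.27729982  0.125     ] [ 0.50964688 -0.28052878  0.125     ] [ 0.51123279 -0.27743998  0.125     ]
```

```bash
python3 -c "
import cv2,numpy as np
s=cv2.imread('pics/f_scene.png')[140:180,90:140]; d=cv2.imread('pics/f_side.png')[245:290,205:265]
cv2.imwrite('pics/f_z.png',np.hstack([cv2.resize(s,(400,320),interpolation=2),cv2.resize(d[:45],(400,320),interpolation=2)]))"
```

```text
(no output)
```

View pics/f_z.png

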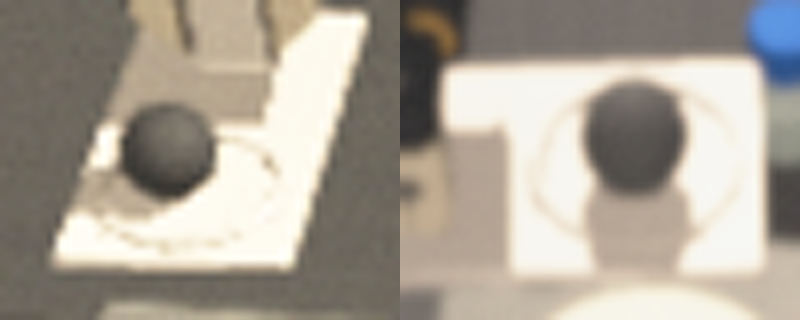

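The pocket measures (0.511, −0.278) averaged over the three cameras, against the window at (0.510, −0.277). The ball is in its pocket, and the wrist view of the tray is unchanged since the grasp, so it's level. Checking that it's still, then handing in.

Run:
```python
from bench import manip
print(abs(manip.current_joint_velocities()).max(),manip.current_finger_gap(),manip.current_force(),manip.current_clock())
manip.hand_in()
```

```text
0.0013228245673099542 0.024016111198965566 [-0.25655023 -0.04330075 -2.47801426] 18.1333
the job is handed in; nothing more can be done
```

I picked up the ball tray by its post at 55 N, lifted it, carried it slowly in a straight line and handed the job in at 18.1 s. The arm was still holding the tray over the light box window.

- **Position:** the pocket is about 1 mm from the window centre on average. The individual cameras scatter up to 3.5 mm. The pocket floor is about 10 cm above the window.
- **Level:** the tool was vertical, and the tray looked the same in the wrist view as just after the grasp, so it hasn't sagged.
- **Ball and grip:** the ball was in its pocket in every picture after the grasp, though I took none during the carry. The gap is 24.0 mm on a 24 mm post, and the joints were essentially still.
- **Rest of the bench:** in the last scene picture, the pellet tray, the look-alikes and the other items looked unmoved.
- **Small disagreement:** the tray's front edge appeared 1–1.5 px (about 2 mm) lower than predicted in the scene and side views. That is about the calibration error, so I made no correction.

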